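Line the amber bottles up by height on the display strip

TASK

Take the four small amber bottles that stand just behind the wooden strip and stand them upright on the four cork discs of the strip, one in the middle of each disc, in order of height: the tallest on the disc next to the roll of tape that lies on one end of the strip, then the next tallest, and so on down to the shortest at the far end by the little white cup. Do not tip any bottle over, and leave the empty glass beaker standing where it is.

Things in the scene. Friction and masses are not known exactly. Their poses are not given: they have to be found in the camera images.
- vial: Shortest bottle: amber glass vial without cap, open threaded neck. 66 mm tall, body 29 mm across up to about 40 mm height, then a narrower neck; about 40 g. Loose, stands upright on the table behind the strip (farther from the robot) at the start; a round body. Origin: centre of its underside, z up along its axis; yaw is of no account.
- rollon: Second shortest bottle: amber glass roll-on bottle with a wide black cylindrical cap. 78 mm tall, 29 mm across; about 40 g. Loose, stands upright on the table behind the strip (farther from the robot) at the start; a round body. Origin: centre of its underside, z up along its axis; yaw is of no account.
- screwcap: Second tallest bottle: amber glass bottle with a paper label and a narrow black screw cap. 102 mm tall, body 39 mm across up to about 75 mm height, cap 22 mm across; about 120 g. Loose, stands upright on the table behind the strip (farther from the robot) at the start; a round body. Origin: centre of its underside, z up along its axis; yaw is of no account.
- dropper: Tallest bottle: amber glass dropper bottle with a black rubber bulb on top. 128 mm tall, body 39 mm across up to about 75 mm height, collar 22 mm, bulb 14 mm across; about 120 g. Loose, stands upright on the table behind the strip (farther from the robot) at the start; a round body. Origin: centre of its underside, z up along its axis; yaw is of no account.
- disc_1: One of four identical round cork discs, 52 mm across and 3 mm thick, fixed on a low pale wooden strip (62 mm wide, 445 mm long, 6 mm thick) in a straight row about 78 mm apart (68 to 88 mm); which of the four it is in the row varies. Origin: centre of its underside, 6 mm above the table, so a bottle stands on it 9 mm above the table.
- disc_2: One of four identical round cork discs, 52 mm across and 3 mm thick, fixed on a low pale wooden strip (62 mm wide, 445 mm long, 6 mm thick) in a straight row about 78 mm apart (68 to 88 mm); which of the four it is in the row varies. Origin: centre of its underside, 6 mm above the table, so a bottle stands on it 9 mm above the table.
- disc_3: One of four identical round cork discs, 52 mm across and 3 mm thick, fixed on a low pale wooden strip (62 mm wide, 445 mm long, 6 mm thick) in a straight row about 78 mm apart (68 to 88 mm); which of the four it is in the row varies. Origin: centre of its underside, 6 mm above the table, so a bottle stands on it 9 mm above the table.
- disc_4: One of four identical round cork discs, 52 mm across and 3 mm thick, fixed on a low pale wooden strip (62 mm wide, 445 mm long, 6 mm thick) in a straight row about 78 mm apart (68 to 88 mm); which of the four it is in the row varies. Origin: centre of its underside, 6 mm above the table, so a bottle stands on it 9 mm above the table.
- tape: Roll of off-white tape with a red core, 62 mm across, 18 mm high, lying flat and fixed on one end of the strip, in line with the discs and about 69 mm from the centre of the nearest one. It marks the end for the tallest bottle. It may be at the left or the right end; a white fluted cup (24 mm across and high) is fixed on the other end. Origin: centre of its underside.
- beaker: Small empty clear glass beaker with a lip, 51 x 55 mm, 60 mm tall, loose among the bottles behind the strip (farther from the robot). To be left alone. Origin: centre of its underside.

How it is judged (in metres and radians):
At the end, for the whole second after the job is handed in: Every bottle stands upright (within 0.12 rad) and at rest on a cork disc, its axis within 15 mm of the disc's centre, and the order counted from the tape roll is dropper bottle, screw-cap bottle, roll-on bottle, open vial; the beaker stands upright within 20 mm of where it was ((horizontal distance between vial and disc_1 below 0.015 m or horizontal distance between vial and disc_2 below 0.015 m or horizontal distance between vial and disc_3 below 0.015 m or horizontal distance between vial and disc_4 below 0.015 m) and horizontal distance between vial and tape between 0.264 and 0.34 m and height (world z) of vial between 0.005 and 0.015 m and angle between each of vial, rollon, screwcap, dropper, beaker's own z axis and vertical below 0.12 rad and linear speed of each of vial, rollon, screwcap, dropper below 0.02 m/s and angular speed of each of vial, rollon, screwcap, dropper below 0.2 rad/s and (horizontal distance between rollon and disc_1 below 0.015 m or horizontal distance between rollon and disc_2 below 0.015 m or horizontal distance between rollon and disc_3 below 0.015 m or horizontal distance between rollon and disc_4 below 0.015 m) and horizontal distance between rollon and tape between 0.186 and 0.264 m and height (world z) of rollon between 0.005 and 0.015 m and (horizontal distance between screwcap and disc_1 below 0.015 m or horizontal distance between screwcap and disc_2 below 0.015 m or horizontal distance between screwcap and disc_3 below 0.015 m or horizontal distance between screwcap and disc_4 below 0.015 m) and horizontal distance between screwcap and tape between 0.108 and 0.186 m and height (world z) of screwcap between 0.005 and 0.015 m and (horizontal distance between dropper and disc_1 below 0.015 m or horizontal distance between dropper and disc_2 below 0.015 m or horizontal distance between dropper and disc_3 below 0.015 m or horizontal distance between dropper and disc_4 below 0.015 m) and horizontal distance between dropper and tape between 0.03 and 0.108 m and height (world z) of dropper between 0.005 and 0.015 m and distance of beaker from where it was at the start of the episode below 0.02 m); the robot touches nothing.
It fails at once if a bottle was tipped over (angle between any of vial, rollon, screwcap, dropper's own z axis and vertical above 0.8 rad).
It fails at once if the beaker was shifted or knocked over (distance of beaker from where it was at the start of the episode above 0.03 m or angle between beaker's own z axis and vertical above 0.8 rad).
It also fails if it takes over 109 s, if anything falls off the work surface, if the arm or the gripper's body presses on something with over 40 N, if the wrist force passes 120 N, or if a joint passes its speed limit or range.

ROBOT

A 6-joint arm with a two-finger parallel gripper is mounted at the origin on a cart in front of the work surface, level with it; the furniture and walls round the work are solid. World frame = base frame: x ahead of the robot, y to its left, z up, the work surface at z = 0. Lengths are in mm, angles in rad, forces in N, time in s.
With the tool pointing down it reaches from about 350 to 975 mm from the base axis. Payload 7.1 kg.
Tool frame: the origin (TCP) lies on the front face of the gripper's body, between the roots of the fingers; the fingertips stand 80 mm ahead of it and the grasp point (between the pads) lies 61 mm ahead of it (env.tips_ahead is the distance from the TCP to the fingertips, in mm); z points along the fingers, y is the line along which they close (so a half turn about z gives the same grasp; the last joint's range is limited). The gripper opens to 88 mm and grips with 3 to 60 N. Pads are 20 mm wide; open, the fingers measure 115 mm over their backs; the gripper's body (75 mm by 178 mm) begins 61 mm behind the grasp point.
Start: joints at [-1.369, 0.423, 1.63, -0, 1.089, -0.019], TCP at [136.901, -609.806, 302.675] pointing down, gripper open.
Joint ranges: [-3, 3], [-0.9, 2.11], [0.09, 2.58], [-1.31, 4.45], [0.11, 2.69], [-2.54, 2.54]. Speed limits (rad/s): [2.39, 2.39, 3.01, 3.14, 3.14, 3.14].

INTERFACE

Orientations are given as a unit quaternion [x, y, z, w].
In Python, from station import env, set_gripper, viewer, workorder gives the robot as it stands. Calls block until the motion is done:
- env.reach(position, orientation): joint-space move of the TCP to a pose.
- env.move_l(position, rot=None, rate=150, f_stop=None): straight line of the TCP; rot=None keeps the orientation; rate is the mean speed in mm/s. With f_stop (N) it stops when the force on the tool has changed by that much, and returns True; else False.
- env.move_joints(angles): joint-space move.
- set_gripper(opening): finger opening in mm; the grip force is fixed at half the most; returns when the fingers have stopped.
- env.hold(seconds).
- env.ik(position, orientation): joint angles nearest the present ones, or None.
- env.read_state(): the state.
- viewer.camera(name): name is "scene" or "side" or "wrist"; returns the picture (384x512x3 uint8, blue, green, red); there is no depth.
- viewer.camera_params(name): a dict with "fx", "fy", "cx", "cy" (pixels), "pose" (4x4, takes a point from camera to world coordinates); the wrist camera has in their place "tool_from_camera" (4x4, takes a point from camera to tool coordinates, whose origin is the TCP and whose axes are the flange's). Camera axes: x right, y up, looking along -z (the intrinsics and any distortion apply to the point x, -y, -z); pixel columns grow to the right and rows downward; lengths in mm; the calibration is good to about 2 mm. A picture is of the moment at which its call begins: read the wrist's pose just before it. camera_params takes no time and is no camera call.
A pose or a line that the arm cannot do raises env.IKError and nothing moves.
- workorder.sign_off(): hands the job in; it is judged then, once.
The state is a dict: "time_s": time; "qpos": joint angles; "dq": joint speeds; "tau": joint torques, N m; "tool_pos": TCP position; "orientation": TCP orientation; "force": force on the tool from outside, world axes, zero at the start; "wrist_torque": the same for the moment, N m; "width": finger opening in mm; "grip_force": force on a finger pad.
Only numpy, scipy, OpenCV 4.12 (cv2) and the standard library are available. Lean on these libraries where they do the work, as an engineer would, in place of code of your own. Each camera call takes 0.05 s, during which the arm holds its last target. There are 200 camera calls.

## Working session

There is one attempt and no reset: what is moved stays moved. The work goes in short steps, each a Python script; the robot and the scene stay as the last script left them, time stands still between calls to the robot, and variables do not carry over. Pictures are saved under pics/ and viewed, at most 14 in all, crops included, and the job is handed in when it is done.

```bash
mkdir -p pics; ls; python3 - <<'E'
from station import env, viewer
import cv2,numpy as np
for n in("scene","side"):
    cv2.imwrite(f"pics/{n}0.png",viewer.camera(n)); p=viewer.camera_params(n); print(n,{k:(np.round(v,3).tolist() if k=='pose' else v) for k,v in p.items()})
p=viewer.camera_params("wrist");print({k:np.round(v,3).tolist() for k,v in p.items()})
s=env.read_state();print(s['orientation'],s['time_s'],s['width'])
E
```

```text
pics
scene {'fx': 348.0072601371066, 'fy': 348.0072601371066, 'cx': 253.89958776934364, 'cy': 195.73368625612395, 'pose': [[-0.714, 0.516, -0.473, 119.507], [-0.7, -0.522, 0.487, 650.326], [0.005, 0.679, 0.734, 660.671], [0.0, 0.0, 0.0, 1.0]]}
side {'fx': 347.0187873116926, 'fy': 347.0187873116926, 'cx': 258.3108096116385, 'cy': 191.5781698397227, 'pose': [[-0.959, 0.155, -0.237, 331.083], [-0.283, -0.474, 0.834, 945.139], [0.017, 0.867, 0.499, 457.139], [0.0, 0.0, 0.0, 1.0]]}
{'fx': 279.019, 'fy': 279.019, 'cx': 252.364, 'cy': 189.495, 'tool_from_camera': [[-0.0, 0.959, 0.285, 77.51], [1.0, 0.001, -0.001, -0.324], [-0.001, 0.285, -0.959, -82.37], [0.0, 0.0, 0.0, 1.0]]}
[ 9.93911432e-01  1.10179903e-01 -6.81551495e-05 -6.70199573e-04] 0.1 87.93827703215337
```

View pics/scene0.png

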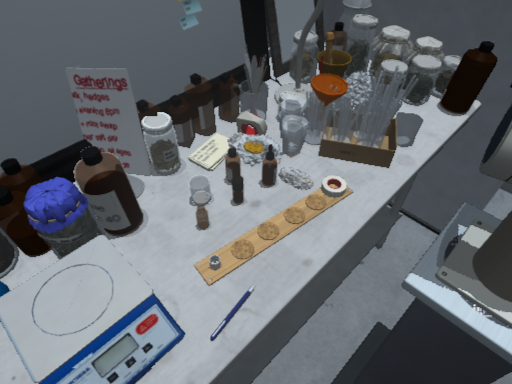

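View pics/side0.png

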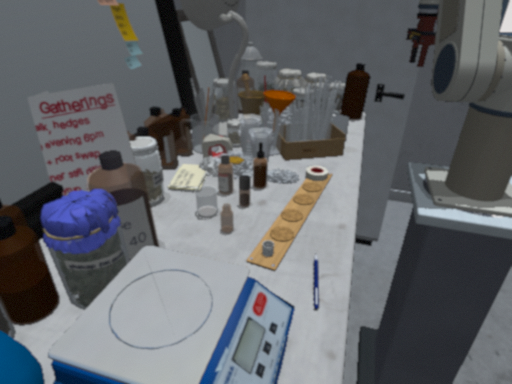

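The scene view shows the tape at (333,186) and the cup at (214,262), with discs at (316,201), (294,215), (268,231) and (243,248). The vial's base is near (202,227), the roll-on's at (238,203), the screw-cap's at (233,183), the dropper's at (269,184), and the beaker is at (200,192). The side view agrees, with bottle bases near (227,231), (244,205), (225,192) and (260,187). I'll take rough positions from these.

```bash
cat > h.py <<'E'
import numpy as np, cv2
from scipy.spatial.transform import Rotation as R
from station import env, set_gripper, viewer
def campose(name):
    p=viewer.camera_params(name)
    if name!="wrist": return p,p["pose"]
    s=env.read_state(); T=np.eye(4); T[:3,:3]=R.from_quat(s["orientation"]).as_matrix(); T[:3,3]=s["tool_pos"]
    return p,T@p["tool_from_camera"]
def ray(cam,u,v):
    p,T=cam; d=T[:3,:3]@np.array([(u-p["cx"])/p["fx"],-(v-p["cy"])/p["fy"],-1.])
    return T[:3,3],d/np.linalg.norm(d)
def onplane(cam,u,v,z):
    o,d=ray(cam,u,v); return o+d*(z-o[2])/d[2]
def tri(rays):
    A=0;b=0
    for o,d in rays:
        P=np.eye(3)-np.outer(d,d); A=A+P; b=b+P@o
    x=np.linalg.solve(A,b); return x,[np.linalg.norm(np.cross(x-o,d)) for o,d in rays]
def project(cam,X):
    p,T=cam; c=T[:3,:3].T@(np.asarray(X)-T[:3,3]); return np.array([p["cx"]-p["fx"]*c[0]/c[2],p["cy"]+p["fy"]*c[1]/c[2]])
def down(yaw): # tool z down, tool x axis at world angle yaw
    c,s=np.cos(yaw),np.sin(yaw); return R.from_matrix([[c,s,0],[s,-c,0],[0,0,-1]]).as_quat()
E
python3 - <<'E'
from h import *
sc=campose("scene"); sd=campose("side")
for n,u,v,z in [("cup",214,268,6),("d4",243,248,9),("d3",268,231,9),("d2",294,215,9),("d1",316,201,9),("tape",333,186,18),("vial",202,228,0),("rollon",238,203,0),("screw",233,183,0),("dropper",269,185,0),("beaker",200,204,0)]:
    print(n,onplane(sc,u,v,z).round())
for n,u,v in [("vial",227,231),("rollon",244,205),("screw",225,192),("dropper",260,187),("beaker",206,215)]: print('side',n,onplane(sd,u,v,0).round())
for n,a,b in [("dropbulbtop",(269,150),(262,143)),("d4",(243,248),(283,233)),("d1",(316,201),(313,185))]: print(n,tri([ray(sc,*a),ray(sd,*b)]))
s=env.read_state();print(R.from_quat(s['orientation']).as_matrix().round(2))
for n in("scene","side"):
    im=viewer.camera(n)
    y0,x0=((135,180) if n=="scene" else (130,180))
    cv2.imwrite(f"pics/{n}_c.png",cv2.resize(im[y0:y0+150,x0:x0+180],None,fx=4,fy=4,interpolation=cv2.INTER_CUBIC))
for x,y,yaw in [(560,0,0),(560,100,0),(560,100,np.pi)]:
    print(env.ik([x,y,330],down(yaw)))
E
```

```text
cup [454. 427.   6.]
d4 [445. 349.   9.]
d3 [438. 274.   9.]
d2 [426. 195.   9.]
d1 [416. 120.   9.]
tape [412.  55.  18.]
vial [560. 373.   0.]
rollon [556. 258.   0.]
screw [618. 218.   0.]
dropper [544. 155.   0.]
beaker [622. 328.   0.]
side vial [565. 369.   0.]
side rollon [563. 256.   0.]
side screw [631. 210.   0.]
side dropper [551. 156.   0.]
side beaker [634. 325.   0.]
dropbulbtop (array([543.50882664, 165.0876318 , 129.41849622]), [np.float64(2.8933667542469683), np.float64(2.893366754246951)])
d4 (array([444.25615332, 348.90036627,   8.51292782]), [np.float64(1.0879628347353065), np.float64(1.087962834735218)])
d1 (array([413.31948721, 124.36152235,  13.65804432]), [np.float64(0.22051704694807978), np.float64(0.22051704694811766)])
[[ 0.98  0.22 -0.  ]
 [ 0.22 -0.98  0.  ]
 [ 0.   -0.   -1.  ]]
[-2.12515996e-02  2.96527498e-01  1.75077806e+00 -4.44089210e-16
  1.09428710e+00  1.54954473e+00]
[ 1.55788244e-01  3.09941154e-01  1.73167118e+00 -4.44089210e-16
  1.09998032e+00  1.72658457e+00]
[ 1.55788244e-01  3.09941154e-01  1.73167118e+00 -4.44089210e-16
  1.09998032e+00 -1.41500808e+00]
```

View pics/scene_c.png

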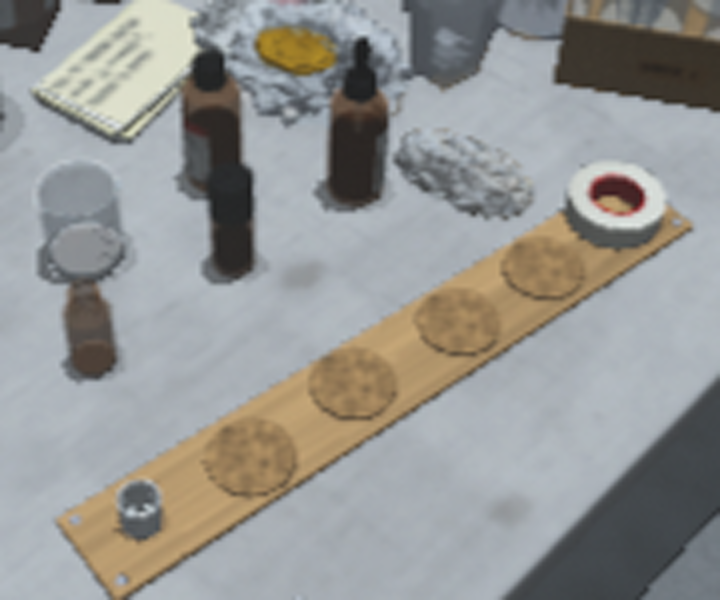

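Layout is clear: the dropper goes on the disc nearest the tape. The bottle positions agree between views to about 10 mm. I'll pull the arm in, swing over, and take wrist views from two places.

```bash
python3 - <<'E'
from h import *
q=down(np.pi/2)
j=env.ik([380,180,430],q).copy(); print(j)
a=j.copy(); a[0]=-1.369; env.move_joints(a); env.move_joints(j)
for i,(x,y) in enumerate([(500,170),(500,300)]):
    env.reach([x,y,400],q); c=campose("wrist"); im=viewer.camera("wrist"); cv2.imwrite(f"pics/w{i}.png",im)
    np.save(f"w{i}.npy",c[1])
print(env.read_state()["time_s"])
a=cv2.imread("pics/w0.png");b=cv2.imread("pics/w1.png")
cv2.imwrite("pics/w01.png",cv2.resize(np.hstack([a[:,60:460],b[:,60:460]]),(800,384)))
E
```

```text
[ 4.14069180e-01 -3.72142169e-02  1.90376780e+00 -4.44089210e-16
  1.27503907e+00  4.14069180e-01]
4.7333
```

View pics/w01.png

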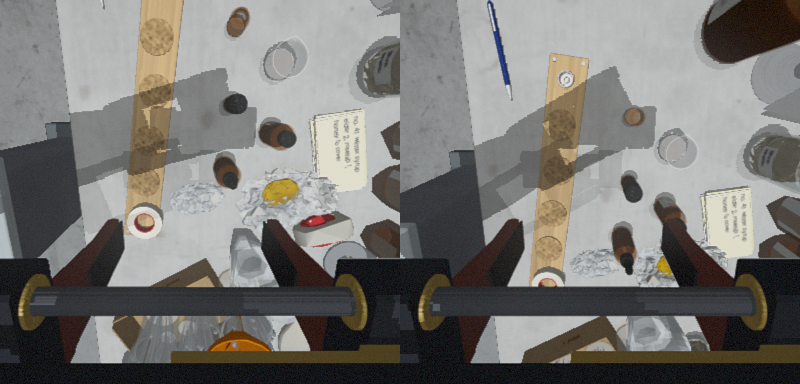

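The wrist views show the strip with four discs: the left panel has them at roughly (157,37), (155,90), (147,140) and (146,183), with the tape at (145,220). The bottles stand to the right. I'll enlarge both for precise pixels.

```bash
python3 - <<'E'
import cv2
for i,(x,y) in enumerate([(170,0),(170,40)]):
    im=cv2.imread(f"pics/w{i}.png")[y:y+240,x:x+220]
    im=cv2.resize(im,None,fx=2.5,fy=2.5,interpolation=cv2.INTER_CUBIC)
    for k in range(0,220,20): cv2.putText(im,str(x+k),(int(k*2.5),8),0,.3,(0,0,255)); cv2.line(im,(int(k*2.5),0),(int(k*2.5),600),(255,0,0),1) if 0 else None
    for k in range(0,240,20): cv2.putText(im,str(y+k),(0,int(k*2.5)+4),0,.3,(0,0,255))
    cv2.imwrite(f"pics/w{i}c.png",im)
E
```

```text
(no output)
```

View pics/w0c.png

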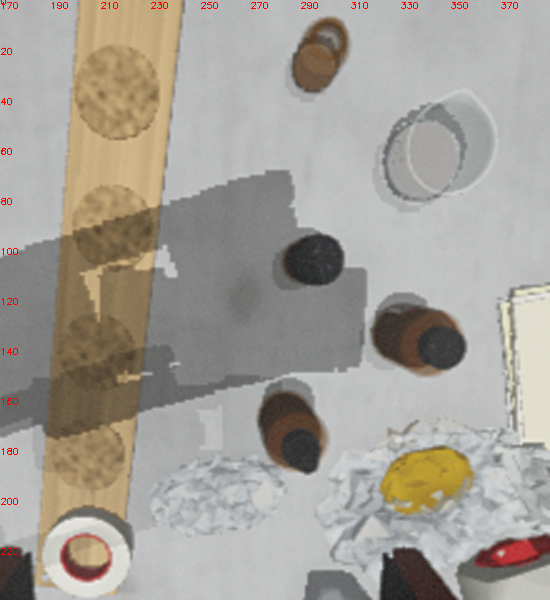

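View pics/w1c.png

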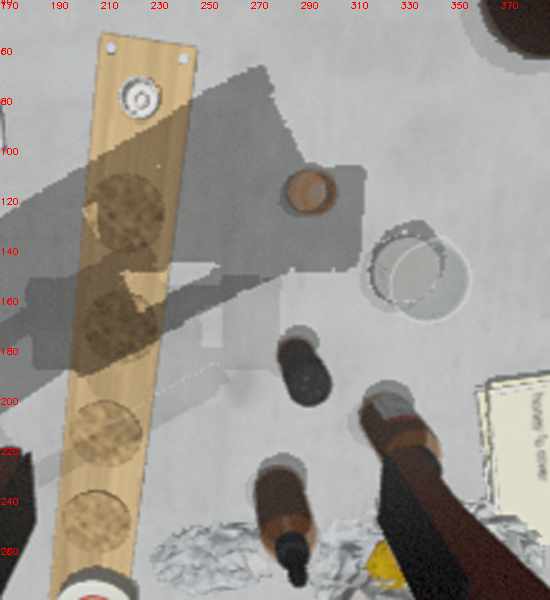

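Pixel picks, full-image coordinates in view 0 and view 1:

| Feature | View 0 | View 1 |
|---|---|---|
| Disc 4 | (217,36) | (220,125) |
| Disc 3 | (215,90) | (218,171) |
| Disc 2 | (209,141) | (212,213) |
| Disc 1 | (205,181) | (208,248) |
| Dropper bulb | (292,186) | (289,271) |
| Screw cap (hidden by finger in view 1) | (347,139) | – |
| Roll-on cap | (297,104) | (294,193) |
| Vial rim | (302,14) | (296,115) |

Next I'll triangulate these.

```bash
python3 - <<'E'
from h import *
p=viewer.camera_params("wrist"); C=[(p,np.load(f"w{i}.npy")) for i in(0,1)]
P={"d4":((216.8,36.4),(220.4,124.8),9),"d3":((215.2,90.4),(218.4,170.8),9),"d2":((209.2,140.8),(212.4,213.2),9),"d1":((204.8,181.2),(208.4,248),9),
"droptop":((292.4,186.4),(289.2,271.2),128),"dropbase":((282.8,166),(281.2,236),0),"screwbase":((330.8,134),(324.8,208),0),"rollcap":((296.8,104),(293.6,193.2),78),
"vialrim":((302.4,14.4),(295.6,114.8),66),"vialbase":((296.4,25.6),(292.8,117.6),0),"beakbase":((338.8,62.8),(333.2,147.2),0)}
for n,(a,b,z) in P.items():
    x,r=tri([ray(C[0],*a),ray(C[1],*b)]); print(n,x.round(),"res",round(r[0],1),onplane(C[0],*a,z).round(),onplane(C[1],*b,z).round())
print("screwcap",onplane(C[0],346.8,139.2,102).round(),"tape",onplane(C[0],204.4,222.4,18).round())
sc=campose("scene"); print("screwcap tri", tri([ray(C[0],346.8,139.2),ray(sc,180+208/4,135+56/4)]))
E
```

```text
d4 [445. 349.   9.] res 0.2 [445. 349.   9.] [445. 349.   9.]
d3 [440. 272.  11.] res 0.0 [439. 272.   9.] [439. 271.   9.]
d2 [426. 192.   7.] res 0.1 [426. 192.   9.] [426. 192.   9.]
d1 [415. 121.   8.] res 0.2 [415. 122.   9.] [416. 122.   9.]
droptop [553. 144. 120.] res 0.3 [552. 146. 128.] [552. 149. 128.]
dropbase [551. 150.  14.] res 0.7 [552. 147.   0.] [553. 143.   0.]
screwbase [630. 203.   9.] res 0.0 [632. 202.   0.] [632. 199.   0.]
rollcap [562. 250.  72.] res 0.4 [560. 250.  78.] [561. 252.  78.]
vialrim [565. 367.  51.] res 2.0 [565. 362.  66.] [561. 367.  66.]
vialbase [564. 361.  17.] res 0.2 [566. 366.   0.] [566. 361.   0.]
beakbase [635. 312.   7.] res 1.0 [636. 313.   0.] [638. 311.   0.]
screwcap [626. 205. 102.] tape [412.  47.  18.]
screwcap tri (array([626.23062767, 205.71309045, 104.55777839]), [np.float64(1.2874860107472341), np.float64(1.287486010747215)])
```

All heights come out as expected: discs at about 9 mm, and the bottle tops close to their given heights. Disc spacing is 71 to 81 mm. I'll pick the dropper first.

```bash
cat >> h.py <<'E'
def pickplace(src,dst,g,dia,opn,pyaw=np.pi/2):
    """g: grasp height over the bottle's base"""
    qp,qd=down(pyaw),down(np.pi/2); T=g+61
    env.reach([*src,max(260,T+110)],qp); set_gripper(opn)
    env.move_l([*src,T+.5],rate=120)
    set_gripper(0); env.hold(.2); s=env.read_state(); print("grip",s["width"],s["grip_force"])
    if abs(s["width"]-dia)>4: print("BAD GRIP"); return
    env.move_l([*src,T+50],rate=80); env.move_l([*dst,T+50],qd,rate=120)
    f0=env.read_state()["force"]; env.hold(.2)
    print("stop",env.move_l([*dst,T+9-1.5],rate=25,f_stop=4)); s=env.read_state()
    print("z over base",s["tool_pos"][2]-T,"width",s["width"],"F",s["force"].round(1) if hasattr(s["force"],"round") else s["force"])
    set_gripper(dia+14); env.move_l([*dst,max(260,T+110)],rate=150)
    print("t",env.read_state()["time_s"])
E
python3 - <<'E'
from h import *
d1=np.array([439.,271]) # placeholders unused
pickplace((552,147),(415.5,122),72,39,70)
c=campose("wrist"); np.save("w2.npy",c[1]); cv2.imwrite("pics/w2.png",viewer.camera("wrist"));cv2.imwrite("pics/s2.png",cv2.resize(viewer.camera("scene")[135:285,180:360],None,fx=4,fy=4))
E
```

```text
grip 38.09399979395598 29.991079126484692
stop True
z over base 9.604535964824635 width 38.039491861465066 F [ 0.3 -0.7  4.9]
t 13.2333
```

View pics/s2.png

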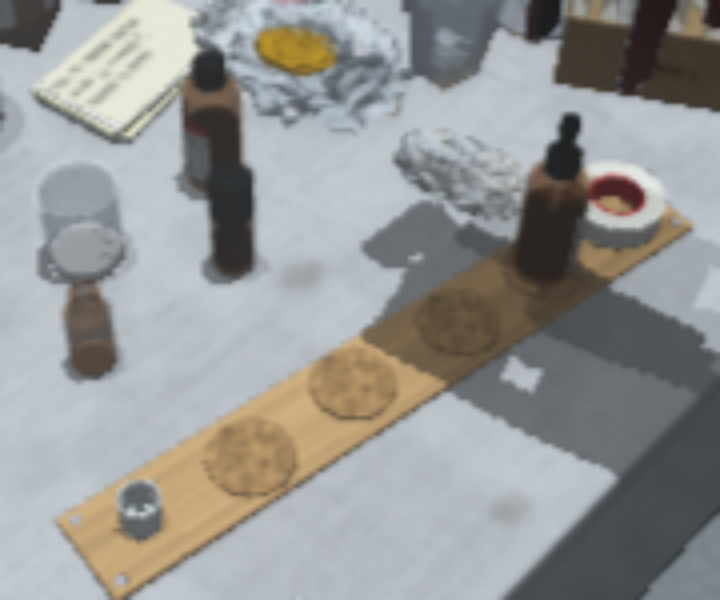

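The dropper stands upright with its base at crop (546,265), over the disc centre at (543,267). Now the other three.

```bash
sed -i 's/print("BAD GRIP"); return/raise SystemExit("BAD GRIP")/' h.py; python3 - <<'E'
from h import *
pickplace((629,204),(426,192),55,39,70)
pickplace((561,251),(439.5,271.5),45,29,60)
pickplace((564,364),(445,349),28,29,56,np.radians(144.5))
q=down(np.pi/2)
env.reach([420,300,420],q); cv2.imwrite("pics/w3.png",viewer.camera("wrist")); np.save("w3.npy",campose("wrist")[1])
env.move_joints(np.r_[-0.6,env.read_state()["qpos"][1:]])
cv2.imwrite("pics/s3.png",cv2.resize(viewer.camera("scene")[135:285,180:360],None,fx=4,fy=4))
cv2.imwrite("pics/sd3.png",cv2.resize(viewer.camera("side")[130:280,180:360],None,fx=4,fy=4))
E
```

```text
grip 38.534634771397194 29.996383698517093
stop True
z over base 9.56805722088329 width 38.47283629161748 F [-0.4 -1.2  6.1]
t 22.6667
grip 27.767634886916632 29.94271141687932
stop True
z over base 9.498816856389212 width 28.009038995730595 F [ 0.  -0.7  4.6]
t 31.1
grip 27.780598679073247 30.00061670660216
stop True
z over base 9.630263146117954 width 28.07690972870112 F [ 0.4 -0.   5.1]
t 40.025
```

View pics/s3.png

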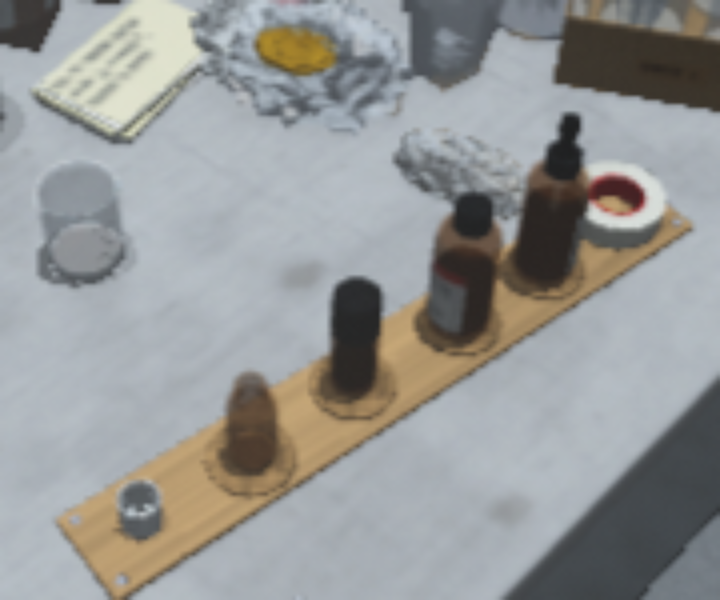

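View pics/sd3.png

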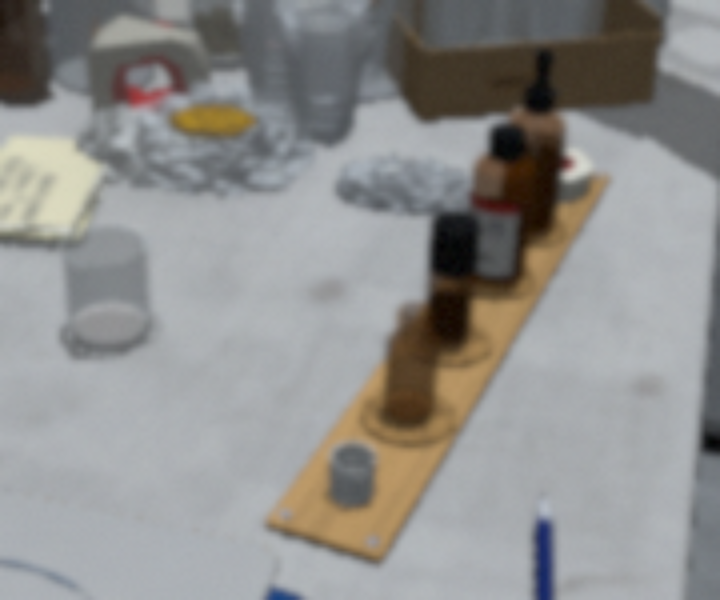

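Both views show all four bottles upright and near their disc centres in the right order. For example, the vial's base is at (252,458) and its disc at (250,458). The beaker hasn't moved from (80,225) and the arm is clear, so I'm handing in.

```bash
python3 -c "
from station import workorder
print(workorder.sign_off())"
```

```text
the job is handed in; nothing more can be done
None
```

I handed the job in with all four bottles standing upright on their discs, in order from the tape: dropper, screw-cap, roll-on, vial; the final pictures showed the beaker unmoved, but sign-off returned no verdict.

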